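Hang the caddy below the hanging loop on the bracket rail

ROBOT

A 6-joint arm with a two-finger parallel gripper is mounted at the origin on the work surface. World frame = base frame: x ahead of the robot, y to its left, z up, the work surface at z = 0. Lengths are in mm, angles in degrees, forces in N, time in s.
With the tool pointing down it reaches from about 300 to 850 mm from the base axis. Payload 4.2 kg.
Tool frame: the origin (TCP) lies on the centre line of the jaws, within the pads' length; the fingertips stand 14 mm ahead of it and the grasp point (between the pads) lies 5 mm behind it; z points along the fingers, y is the line along which they close (so a half turn about z gives the same grasp; the last joint's range is limited). The gripper opens to 91 mm and grips with 3 to 60 N. Pads are 32 mm wide; open, the fingers measure 118 mm over their backs; the gripper's body (76 mm by 178 mm) begins 60 mm behind the grasp point.
Start: joints at [-66.921, 18.312, 89.639, -0, 72.044, -1.146], TCP at [235.936, -524.382, 227.976] pointing down, gripper open.
Joint ranges: [-177.97, 177.97], [-48.28, 115.42], [12.27, 149.76], [-77.06, 257.06], [2.81, 150.46], [-146.56, 146.56]. Speed limits (degrees/s): [147.25, 147.25, 180, 180, 180, 180].

INTERFACE

Orientations are given as [roll, pitch, yaw] about the fixed x, y, z axes, in that order (R = Rz(yaw) Ry(pitch) Rx(roll)).
In Python, from workcell import env gives the robot as it stands.
- The arm moves only by the tool arm_command, never from a script. Its argument "motion" is a list of rows, each an object with "offset": the shift along the tool's x, y, z in m, a list of three; "spin": the turn about the tool's z in rad. In form: [{"offset": [tx, ty, tz], "spin": spin}, ...]. A call has 1 to 5 rows; each row shifts and turns the commanded pose from where the row before left it, along the tool's axes as they then stand; what a row does not reach is not made up. A row lasts 1/8 s, in which the tool goes at most 62.5 mm and 10.7 degrees, less where a joint would pass 70% of its speed; a pose out of reach is approached as far as the arm can. A call with a gripper value outside its range is refused whole. "jaw" is the finger opening in m, from 0 to 0.0912, set as the call begins (left out, the last holds). The fingers move at their own pace and stop on an object; "newtons" is the grip in N (left out, the last holds). Time passes only in rows, so rows that do not move let the fingers close. It gives the time, the measured TCP pose, the force, the opening and the grip force at its end, in the units of the state.
- env.state(): the state, without advancing time (a new reading comes with each control period).
- env.grab_frame(name): name is "side" or "top" or "wrist"; returns (picture, depth): 400x640x3 uint8, blue, green, red; 400x640 float32, mm along the optical axis (not along the pixel's ray), 0 where there is no reading.
- env.camera_model(name): a dict with "fx", "fy", "cx", "cy" (pixels), "eye" and "rotation" of the camera in the world; the wrist camera has in their place "hand_eye" (4x4, takes a point from camera to tool coordinates, whose origin is the TCP and whose axes are the flange's). Camera axes: x right, y down, z forward; pixel columns grow to the right and rows downward; lengths in mm; the calibration is good to about 2 mm. A picture is of the moment at which its call begins: read the wrist's pose just before it. camera_model takes no time and is no camera call.
- env.job_done(): hands the job in; it is judged then, once.
Trained networks look in the newest picture that a camera, given by its name, has taken for a name from the list of things; names that differ only in an ending like _2 or _b are one class to them, and where a whole thing is asked for, a point or a joint stands for the part that bears it (a point fixed in the world has none). Each returns a list of dicts, best first, with "score" (0 to 1); they miss things now and then, are a little off and sometimes report something else, mostly with a low value. They report only what shows in the picture. A call takes as long as a camera call. They do not tell look-alikes from the thing itself.
- env.boxes_of(camera, target): "bbox" ([left, top, right, bottom] in pixels, round what is visible of it).
- env.pinpoint(camera, target): "location" ([column, row] in pixels: a listed point, or the origin of a listed thing).
The state is a dict: "time_s": time; "qpos": joint angles; "qvel": joint speeds; "effort": joint torques, N m; "ee_pos": TCP position; "ee_rot": TCP orientation; "force": force on the tool from outside, world axes, zero at the start; "torque": the same for the moment, N m; "gripper_width": finger opening in mm; "gripper_force": force on a finger pad.
Only numpy, scipy, OpenCV 4.12 (cv2) and the standard library are available. Lean on these libraries where they do the work, as an engineer would, in place of code of your own. Each camera call takes 0.05 s, during which the arm holds its last target. There are 200 camera calls.

TASK

Take the steel hanging loop off the low stand and hang it by its hook on the tall bracket's rail, then hook the little metal caddy onto the bottom bar of the loop so that the two hang as a chain, straight, still and let go. Do not push the glass bowl, the baking tray or the wooden spoons about.

Things in the scene. Friction and masses are not known exactly. Their poses are not given: they have to be found in the camera images.
- rail_mid (a point): middle of the tall bracket's rail: fixed level chrome bar, 12 mm thick, 180 mm long along this point's y, axis 310 mm above the bench. Arms at its ends (y = +-90 mm) run back in +x (away from the robot) to a clamp on a wooden post 160 mm behind. Free in front (-x), below and above
- stand_mid (a point): middle of the low stand's bar: fixed level chrome bar, 12 mm thick, along this point's y, axis 175 mm above the bench, on posts at y = +-80 mm with wooden feet 120 mm long (x), 30 mm wide. The hanging loop hangs here at the start
- link: steel hanging loop, 167 mm tall, about 0.16 kg. Origin: where the bar's axis lies when its hook hangs on it; z up, x the way the hook points. Hook: strip 20 mm wide (y), inverted V with top at z = 14 mm; shank at x = -16 to -12, tip at x = 17 down to z = -22 mm; Lift 35 to 50 mm to clear a bar, draw off to -x. Below, in plane x = 0, an upright rectangular rod loop 84 wide (y), 95 tall
- link_grip (a point): centre of the black grip sleeve on the hanging loop's shank: block 22 mm (x) by 24 mm wide (y) by 30 mm tall, at (-25, 0, -32) mm in link. Pinch it across y, from above or tilted from the -x side
- link_loop (a point): middle of the hanging loop's bottom bar, on its axis, at (0, 0, -147) mm in link, axes as link: round bar 12 mm thick along y. The loop's opening, facing x, runs from 6 to 81 mm above this point, between side rods at y = +-38 mm (8 mm thick)
- caddy: two-compartment aluminium caddy, about 0.22 kg, standing on the bench. Origin: where a bar's axis lies when it hangs by its hook, 125 mm above its underside; z up. Hook like link's (20 mm wide, top at z = 14, shank x = -16 to -12, tip x = 17 down to z = -22 mm): enters the loop in +x, 35 to 55 mm high, then comes down. Box: 90 mm (x, centred at x = 10) by 110 (y), z = -125 to -75 mm
- caddy_grip (a point): in the black grip block on the -x (robot) side of the caddy's shank: block 24 mm wide (y), 24 mm tall (z), x = -68 to -16 mm in caddy; this point is at (-48, 0, -34) mm there. Pinch it across y with the gripper leaning back to -x by 30 to 45 degrees, so that its body clears the hanging loop above
- bowl: frosted glass bowl, 140 mm across, 65 mm high, origin under its centre; bystander
- baking_tray: aluminium baking tray, 140 by 260 mm, 22 mm high, origin under its centre; bystander
- spoon_a: wooden spoon 260 mm long lying on the bench; bystander
- spoon_b: darker wooden spoon 240 mm long lying on the bench; bystander
There are look-alikes about, which are no part of the job. What is shaped like the link but green is not meant. Leave any purple look-alike of the caddy alone.

How it is judged (in metres and radians):
On the way:
1. the hanging loop hangs on the bracket's rail, let go (horizontal distance between link and rail_mid below 0.07 m and x of link in the frame of rail_mid between -0.01 and 0.01 m and z of link in the frame of rail_mid between -0.008 and 0.008 m and contact force between the fingers and link below 0.1 N), for 0.3 s.
At the end, for the whole second after the job is handed in: Loop's hook on the rail (10 mm across, 8 mm in height of fully seated, within 70 mm of the rail's middle), caddy's hook on the loop's bottom bar (10 mm across, 8 mm in height, 30 mm of its middle), both lean under 15 degrees and are at rest (under 0.04 m/s) (horizontal distance between link and rail_mid below 0.07 m and x of link in the frame of rail_mid between -0.01 and 0.01 m and z of link in the frame of rail_mid between -0.008 and 0.008 m and x of caddy in the frame of link_loop between -0.01 and 0.01 m and y of caddy in the frame of link_loop between -0.03 and 0.03 m and z of caddy in the frame of link_loop between -0.008 and 0.008 m and angle between each of link, caddy's own z axis and vertical below 0.26 rad and linear speed of each of link, caddy below 0.04 m/s); the robot touches nothing.
It fails at once if the bowl, the tray or a spoon is pushed more than 25 mm (distance of any of bowl, baking_tray, spoon_a, spoon_b from where it was at the start of the episode above 0.025 m).
It also fails if it takes over 72 s, if anything falls off the work surface, if the arm or the gripper's body presses on something with over 40 N, if the wrist force passes 120 N, or if a joint passes its speed limit or range.

## Working session

There is one attempt and no reset: what is moved stays moved. The work goes in short steps, Python scripts to look and compute and a tool call to move; the robot and the scene stay as the last step left them, time stands still between calls to the robot, and variables do not carry over. Pictures are saved under pics/ and viewed, at most 14 in all, crops included, and the job is handed in when it is done.

Besides the shell and the picture viewer there is one more tool, called after ">>>" as name(argument=value, ...) on one line, values as JSON. arm_command: Moves the arm, as the interface text tells. Its arguments: {"type":"object","properties":{"motion":{"type":"array"},"jaw":{"type":"number"},"newtons":{"type":"number"}},"required":["motion"]}

```bash
ls; mkdir -p pics; cat > h.py <<'E'
import numpy as np, cv2
from scipy.spatial.transform import Rotation as Rn
from workcell import env
def cam(n):
    m=env.camera_model(n)
    if 'eye' in m: return m,np.array(m['rotation']),np.array(m['eye'])
    s=env.state(); R=Rn.from_euler('xyz',s['ee_rot'],degrees=True).as_matrix()
    H=np.array(m['hand_eye']); return m,R@H[:3,:3],R@H[:3,3]+np.array(s['ee_pos'])
def ray(c,px):
    m,R,e=c; d=R@np.array([(px[0]-m['cx'])/m['fx'],(px[1]-m['cy'])/m['fy'],1]); return e,d
def tri(rs):
    A=0;b=0
    for e,d in rs:
        d=d/np.linalg.norm(d);P=np.eye(3)-np.outer(d,d);A=A+P;b=b+P@e
    x=np.linalg.solve(A,b)
    return x,[np.linalg.norm(np.cross(x-e,d/np.linalg.norm(d))) for e,d in rs]
def proj(c,p):
    m,R,e=c;q=R.T@(np.array(p)-e);return np.array([m['fx']*q[0]/q[2]+m['cx'],m['fy']*q[1]/q[2]+m['cy']])
def cloud(c,dep):
    m,R,e=c;v,u=np.mgrid[:400,:640];P=np.stack([(u-m['cx'])/m['fx']*dep,(v-m['cy'])/m['fy']*dep,dep],-1)
    return P@R.T+e
E
python3 - <<'E'
from h import *
np.set_printoptions(precision=1,suppress=True)
print(env.state())
for n in ['side','top','wrist']:
    c=cam(n); im,d=env.grab_frame(n); cv2.imwrite(f'pics/{n}0.png',im); np.save(n+'0.npy',d)
    print(n,c[2],c[1].tolist(),c[0]['fx'])
    for t in ['rail_mid','stand_mid','link','link_grip','link_loop','caddy','caddy_grip','bowl','baking_tray']:
        r=env.pinpoint(n,t)
        print(n,t,[(np.round(x['location'],1).tolist(),round(x['score'],2)) for x in r[:4]])
E
```

```text
pics
{'time_s': 0.0, 'qpos': array([-66.9,  18.4,  89.7,   0. ,  72. ,  -1.1]), 'qvel': array([-0.1, -0.1, -0. ,  0. , -0.1,  0. ]), 'effort': array([  0. , -41.2, -23.2,   0.1,   0. ,  -0. ]), 'ee_pos': array([ 235.8, -523.9,  227.1]), 'ee_rot': array([-179.9,   -0. ,   24.2]), 'force': array([-0.3,  0.1,  0.1]), 'torque': array([0. , 0.1, 0. ]), 'gripper_force': 0.0, 'gripper_width': 91.47119410860212}
side [ 118.5 1091.9  945. ] [-125.03124077647813, 0.15169932160110353, -157.52200665586122] 387.04282836790225
side rail_mid [([303.7, 146.6], 0.72)]
side stand_mid [([287.5, 243.0], 0.7)]
side link [([290.1, 240.2], 0.67), ([363.5, 296.7], 0.66)]
side link_grip [([363.3, 286.3], 0.79), ([300.2, 253.0], 0.53)]
side link_loop [([289.1, 278.4], 0.87), ([370.8, 266.9], 0.6), ([238.3, 257.9], 0.57)]
side caddy [([394.4, 178.4], 0.82), ([345.0, 156.0], 0.72)]
side caddy_grip [([381.6, 191.5], 0.92), ([353.0, 169.3], 0.8)]
side bowl [([236.8, 256.2], 0.9)]
side baking_tray [([316.5, 175.2], 0.84), ([346.5, 159.3], 0.54)]
top [ 416.9  100.3 1580.2] [-175.32905349492452, 0.7655321190764381, 
[... 365 characters left out ...]
194.3], 0.95), ([443.3, 277.5], 0.86), ([267.5, 141.6], 0.26)]
top caddy_grip [([427.1, 268.4], 0.9), ([466.9, 216.9], 0.61)]
top bowl [([270.3, 141.0], 0.97), ([473.8, 198.8], 0.41), ([181.6, 203.8], 0.4)]
top baking_tray [([470.2, 154.5], 0.84), ([198.1, 205.0], 0.47), ([247.7, 210.1], 0.21)]
wrist [ 299.8 -496.4  385.4] [[0.4101081493526946, -0.8832028371602839, -0.22751715158759037], [-0.912036549022853, -0.3973610795695443, -0.10145691543610505], [-0.0007994254127335465, 0.24911226560598942, -0.9684742846579143]] 290.7513399014127
wrist rail_mid []
wrist stand_mid []
wrist link []
wrist link_grip []
wrist link_loop []
wrist caddy []
wrist caddy_grip []
wrist bowl []
wrist baking_tray []
```

```bash
sed -i "s/return m,np.array(m\['rotation'\]),/return m,Rn.from_euler('xyz',m['rotation'],degrees=True).as_matrix(),/" h.py
python3 - <<'E'
from h import *
np.set_printoptions(precision=1,suppress=True)
S,T=cam('side'),cam('top')
ds,dt=np.load('side0.npy'),np.load('top0.npy')
for n,a,b in [('rail',(303.7,146.6),(377.8,167.7)),('stand',(287.5,243),(248.1,207.9)),('link',(290.1,240.2),(247.1,207.1)),('grip',(300.2,253),(248.8,220.5)),('loop',(289.1,278.4),(254.9,213.1)),
 ('cadA',(394.4,178.4),(476,194.3)),('cadA/B',(394.4,178.4),(443.3,277.5)),('cadB',(345,156),(476,194.3)),('cB',(345,156),(443.3,277.5)),('cg1',(381.6,191.5),(427.1,268.4)),('cg2',(353,169.3),(466.9,216.9))]:
    print(n,*tri([ray(S,a),ray(T,b)]))
E
```

```text
rail [628.2 -33.1 310.7] [np.float64(2.925266384099673), np.float64(2.9252663840997584)]
stand [533.2 308.5 167.3] [np.float64(3.0646271596409123), np.float64(3.0646271596410055)]
link [529.8 307.7 179.6] [np.float64(1.843366979348196), np.float64(1.8433669793482337)]
grip [496.3 308.1 139.6] [np.float64(0.796459647897047), np.float64(0.7964596478971536)]
loop [531.8 310.   16.9] [np.float64(5.192882278821966), np.float64(5.192882278821898)]
cadA [ 472.6 -363.3   55.3] [np.float64(120.1126759159739), np.float64(120.11267591597394)]
cadA/B [ 340.5 -241.9  126. ] [np.float64(8.359768367631752), np.float64(8.359768367631755)]
cadB [ 577.7 -331.7  133.7] [np.float64(6.266165298780685), np.float64(6.266165298780434)]
cB [ 433.5 -176.8  251.5] [np.float64(85.12576110053196), np.float64(85.125761100532)]
cg1 [ 370.8 -204.5   78.3] [np.float64(0.8924144484650838), np.float64(0.8924144484651244)]
cg2 [ 524.9 -316.9   85.9] [np.float64(2.187495445536544), np.float64(2.187495445536422)]
```

View pics/top0.png

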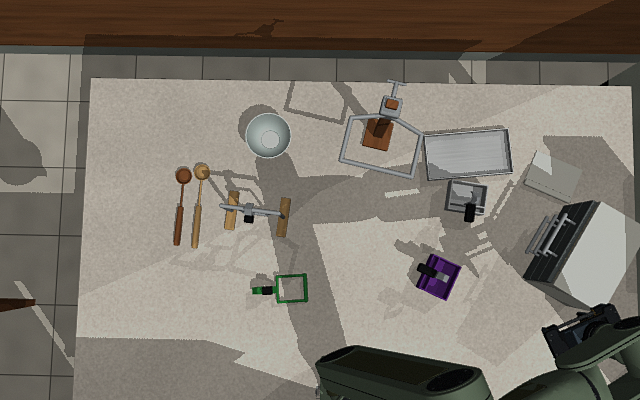

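View pics/side0.png

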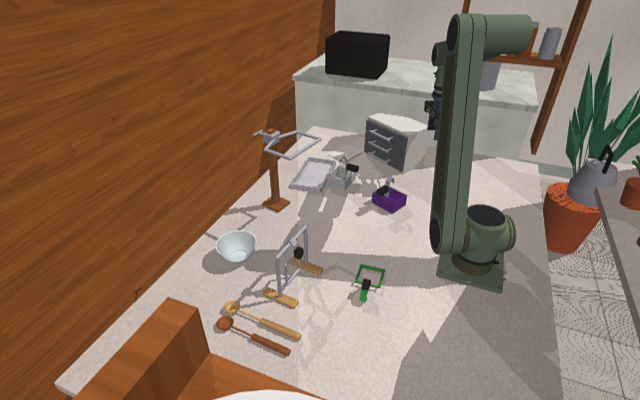

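Top view: link's stand at about (248,210) with the green look-alike lying at (280,290), rail from (340,160) to (415,177), grey caddy at (466,198), purple look-alike at (440,277), bowl (268,135), tray (468,154), spoons at (180–200,170–245). The side view confirms: loop at (290,265), rail (303,146), grey caddy (345,175).

```bash
python3 - <<'E'
from h import *
np.set_printoptions(precision=1,suppress=True)
T,S=cam('top'),cam('side')
for n,C,f in [('top',T,'top0'),('side',S,'side0')]:
    P=cloud(C,np.load(f+'.npy')).reshape(-1,3)
    def show(name,lo,hi,full=False):
        Q=P[((P>lo)&(P<hi)).all(1)]
        if len(Q)<5: print(n,name,len(Q));return
        r=cv2.minAreaRect(Q[:,:2].astype(np.float32))
        c=np.median(Q,0); u,s,v=np.linalg.svd(Q-Q.mean(0),full_matrices=False)
        print(n,name,len(Q),'mean',Q.mean(0),'min',Q.min(0),'max',Q.max(0),'rect',np.round(r[0],1),np.round(r[1],1),round(r[2],1),'dir',np.round(v[0],3))
    show('railAll',[560,-160,290],[860,100,335])
    show('standbar',[480,200,165],[580,420,200])
    show('cad box',[480,-420,30],[640,-240,70])
    show('cad top',[480,-420,90],[640,-240,150])
    show('cad grip',[480,-420,75],[640,-240,112])
im=cv2.imread('pics/top0.png'); a=cv2.resize(im[150:240,425:515],None,fx=4,fy=4,interpolation=2);b=cv2.resize(im[170:260,210:300],None,fx=4,fy=4,interpolation=2)
cv2.imwrite('pics/crop.png',np.hstack([a,b]))
E
```

```text
top railAll 1502 mean [710.4 -48.1 319. ] min [ 599.8 -145.2  294.7] max [850.6  63.1 334.9] rect [732.8 -53.4] [192.5 235.3] 77.2 dir [-1.   0.2 -0. ]
top standbar 333 mean [526.4 302.2 181.1] min [499.6 217.6 165.9] max [544.  386.4 192.4] rect [522. 302.] [ 44.1 168.2] 1.6 dir [-0.1 -1.   0. ]
top cad box 382 mean [ 586.5 -329.2   47.4] min [ 534.6 -390.3   30.1] max [ 638.2 -269.4   64.9] rect [ 586.8 -329.7] [111.9  91.5] 82.2 dir [0. 1. 0.]
top cad top 271 mean [ 549.3 -323.3  113.1] min [ 509.7 -340.1   90.7] max [ 595.1 -307.8  146.7] rect [ 551.4 -324.9] [26.4 85.7] 82.7 dir [-0.9  0.1 -0.5]
top cad grip 189 mean [ 536.1 -320.4  102.5] min [ 509.7 -337.    75.9] max [ 592.7 -307.8  111.8] rect [ 550.3 -324.8] [26.4 83.5] 82.7 dir [-1.   0.1  0. ]
side railAll 607 mean [712.2 -39.4 315. ] min [ 596.  -144.3  292.1] max [847.   66.5 334.2] rect [729.9 -49.7] [196.  235.6] 76.8 dir [-1.   0.3 -0. ]
side standbar 238 mean [523.3 313.4 178.9] min [508.7 223.9 165. ] max [541.7 390.1 189.5] rect [524.2 306.7] [166.3  30.8] 76.2 dir [ 0.1  1.  -0. ]
side cad box 265 mean [ 582.4 -318.1   43.5] min [ 531.  -389.6   30.1] max [ 636.7 -262.8   69.8] rect [ 584.5 -328.8] [124.   96.9] 80.2 dir [ 0.2 -1.  -0. ]
side cad top 111 mean [ 548.  -318.3  109.3] min [ 507.  -342.6   90.6] max [ 594.  -299.3  141.2] rect [ 549.8 -321.5] [26.8 85.9] 77.0 dir [-0.9  0.2 -0.4]
side cad grip 100 mean [ 537.3 -315.3   97.7] min [ 507.  -333.6   77.4] max [ 594.  -299.3  111.7] rect [ 549.7 -322.2] [28.8 85.9] 77.5 dir [-1.   0.1 -0.1]
```

View pics/crop.png

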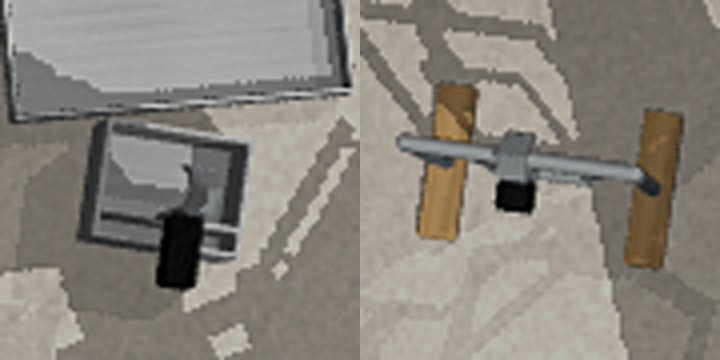

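```bash
cat >> h.py <<'E'
def plan(*wps,start=None,vmax=55,wmax=9.5):
    s=env.state(); p=np.array(s['ee_pos'],float); yaw=s['ee_rot'][2]
    if start is not None: p=np.array(start[:3],float);yaw=start[3]
    i=0
    for x,y,z,w in wps:
        q=np.array([x,y,z],float); dw=(w-yaw+180)%360-180
        if abs((w-yaw))<=180: dw=w-yaw
        n=int(max(np.ceil(np.linalg.norm(q-p)/vmax),np.ceil(abs(dw)/wmax),1))
        for k in range(n):
            st=(q-p)/(n-k); dd=dw/(n-k)
            R=Rn.from_euler('xyz',[180,0,yaw],degrees=True)
            o=np.round(R.inv().apply(st)/1000,3); sp=round(-np.radians(dd),3)
            print(('\n' if i%5==0 else '')+'{"offset":[%g,%g,%g],"spin":%g}'%(*(o+0.),sp),end=','); i+=1
            p=p+R.apply(o*1000); yaw-=np.degrees(sp); dw+=np.degrees(sp)
        print(' ->',p.round(1),round(yaw,1))
E
python3 - <<'E'
from h import *
np.set_printoptions(precision=2,suppress=True)
for n in ['top','side']:
    P=cloud(cam(n),np.load(n+'0.npy')).reshape(-1,3)
    for nm,lo,hi,x0,y0,a in [('rail',[560,-120,300],[700,60,325],628,-33,-12),('stand',[480,225,165],[580,385,187],530,308,-7)]:
        Q=P[((P>lo)&(P<hi)).all(1)]
        for it in range(6):
            d=(Q[:,0]-x0)-(Q[:,1]-y0)*np.tan(np.radians(-a)); m=abs(d)<(14 if it<2 else 8)
            # x = k*y + b
            k,b=np.polyfit(Q[m,1],Q[m,0],1); a=-np.degrees(np.arctan(k)); x0=k*y0+b
        B=Q[m]; t=(B[:,1]); print(n,nm,m.sum(),'yaw',a,'x at y0',x0,y0,'yrange',t.min(),t.max(),'z max',np.percentile(B[:,2],[50,95]))
plan((320,-250,300,80),(470,313,280,172))
E
```

```text
top rail 359 yaw -12.621007143005595 x at y0 622.8366274161478 -33 yrange -118.59242748998413 58.16108363469799 z max [316.72 321.59]
top stand 240 yaw -6.835354675917164 x at y0 527.3059148606716 308 yrange 225.4701178403389 384.688934673512 z max [181.06 186.01]
side rail 121 yaw -12.697961938157214 x at y0 618.3463686014732 -33 yrange -115.02838374478893 55.016030817819 z max [314.4  318.15]
side stand 175 yaw -6.874765814547972 x at y0 522.9086781528327 308 yrange 225.14185759147392 384.8403112307931 z max [180.35 184.61]

{"offset":[0.032,-0.036,-0.012],"spin":-0.162},{"offset":[0.037,-0.03,-0.012],"spin":-0.162},{"offset":[0.041,-0.024,-0.012],"spin":-0.162},{"offset":[0.045,-0.017,-0.012],"spin":-0.163},{"offset":[0.047,-0.01,-0.012],"spin":-0.162},
{"offset":[0.047,-0.002,-0.012],"spin":-0.163}, -> [ 320.1 -250.5  300. ] 80.0
{"offset":[0.053,0.005,0.002],"spin":-0.146},{"offset":[0.052,0.012,0.002],"spin":-0.146},{"offset":[0.049,0.02,0.002],"spin":-0.146},{"offset":[0.046,0.026,0.002],"spin":-0.146},
{"offset":[0.042,0.033,0.002],"spin":-0.146},{"offset":[0.036,0.039,0.002],"spin":-0.146},{"offset":[0.03,0.043,0.002],"spin":-0.146},{"offset":[0.024,0.047,0.001],"spin":-0.146},{"offset":[0.016,0.05,0.002],"spin":-0.146},
{"offset":[0.009,0.052,0.001],"spin":-0.146},{"offset":[0.002,0.054,0.002],"spin":-0.145}, -> [469.7 313.3 280. ] 172.0
```

>>> arm_command(motion=[{"offset":[0.032,-0.036,-0.012],"spin":-0.162},{"offset":[0.037,-0.03,-0.012],"spin":-0.162},{"offset":[0.041,-0.024,-0.012],"spin":-0.162},{"offset":[0.045,-0.017,-0.012],"spin":-0.163},{"offset":[0.047,-0.01,-0.012],"spin":-0.162}])

```text
time_s: 2.12
ee_pos: [306.7, -294.0, 288.5]
ee_rot: [180.0, 0.0, 71.0]
force: [1.5, 0.4, -0.4]
gripper_width: 91.1
gripper_force: 0.0
```

>>> arm_command(motion=[{"offset":[0.047,-0.002,-0.012],"spin":-0.163},{"offset":[0.053,0.005,0.002],"spin":-0.146},{"offset":[0.052,0.012,0.002],"spin":-0.146},{"offset":[0.049,0.02,0.002],"spin":-0.146},{"offset":[0.046,0.026,0.002],"spin":-0.146}])

```text
time_s: 2.75
ee_pos: [375.0, -43.7, 292.2]
ee_rot: [179.9, 0.0, 113.8]
force: [0.9, -0.7, 0.5]
gripper_width: 91.4
gripper_force: 0.0
```

>>> arm_command(motion=[{"offset":[0.042,0.033,0.002],"spin":-0.146},{"offset":[0.036,0.039,0.002],"spin":-0.146},{"offset":[0.03,0.043,0.002],"spin":-0.146},{"offset":[0.024,0.047,0.001],"spin":-0.146},{"offset":[0.016,0.05,0.002],"spin":-0.146}])

```text
time_s: 3.38
ee_pos: [443.1, 211.8, 283.1]
ee_rot: [180.0, 0.0, 155.6]
force: [1.0, -0.4, -0.1]
gripper_width: 91.3
gripper_force: 0.0
```

>>> arm_command(motion=[{"offset":[0.009,0.052,0.001],"spin":-0.146},{"offset":[0.002,0.054,0.002],"spin":-0.145},{"offset":[0,0,0],"spin":0},{"offset":[0,0,0],"spin":0},{"offset":[0,0,0],"spin":0}])

```text
time_s: 4.0
ee_pos: [469.4, 312.2, 280.3]
ee_rot: [-180.0, 0.0, 171.9]
force: [0.3, -0.1, 0.2]
gripper_width: 91.4
gripper_force: 0.0
```

```bash
cat > look.py <<'E'
from h import *
import sys
np.set_printoptions(precision=1,suppress=True)
tag=sys.argv[1]
s=env.state();print(s['time_s'],s['ee_pos'],s['ee_rot'],s['force'],s['gripper_width'],s['qpos'])
c=cam('wrist'); im,d=env.grab_frame('wrist'); cv2.imwrite(f'pics/{tag}.png',im); np.save(tag+'.npy',d)
import pickle; pickle.dump(c,open(tag+'.pkl','wb'))
W=cloud(c,d)
for t in sys.argv[2:]:
    for x in env.pinpoint('wrist',t)[:3]:
        u,v=x['location'];print(t,round(x['score'],2),u,v,'surface',W[min(399,int(v)),min(639,int(u))])
E
python3 look.py w1 link link_grip stand_mid link_loop
```

```text
4.0 [469.4 312.2 280.3] [-180.     0.   171.9] [ 0.3 -0.1  0.2] 91.39934410915481 [ 32.5  15.7  85.8  -0.   78.5 -49.4]
link 0.93 328.8 258.9 surface [436.8 317.3 360.8]
link 0.89 292.9 46.8 surface [299.7 295.5  34.1]
link_grip 0.75 326.3 221.6 surface [494.2 310.3 157.6]
link_grip 0.66 262.9 46.5 surface [299.3 261.   53. ]
link_loop 0.81 193.6 74.0 surface [309.3 154.8  11.7]
link_loop 0.56 326.1 212.8 surface [491.1 311.  137. ]
```

View pics/w1.png

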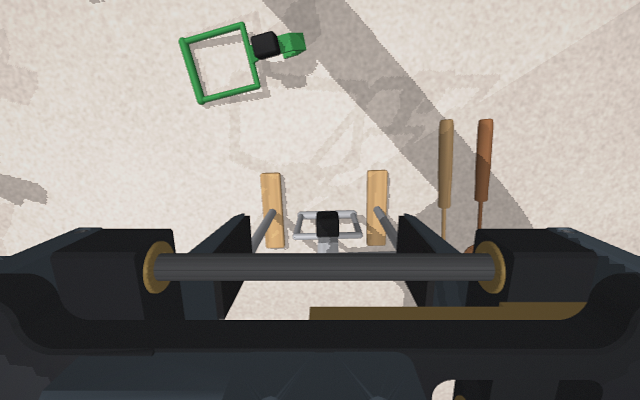

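The sleeve shows at (327,224), centred between the fingers; green look-alike at (220,65), spoons at (446,160)/(484,160), stand feet at (272,210)/(377,210).

```bash
python3 - <<'E'
from h import *
import pickle
np.set_printoptions(precision=1,suppress=True)
c=pickle.load(open('w1.pkl','rb'));d=np.load('w1.npy');im=cv2.imread('pics/w1.png')
W=cloud(c,d); m=np.zeros((400,640),bool);m[203:245,308:348]=True
k=m&(im.max(2)<60)&(W[...,2]>110)&(W[...,2]<175)
v,u=np.nonzero(k);print(len(u),u.min(),u.max(),v.min(),v.max())
Q=W[k];
top=Q[(Q[:,2]>154)];print('all',Q.min(0),Q.max(0))
print('top face',len(top),np.median(top,0),top.min(0),top.max(0))
a=np.radians(-7); R=np.array([[np.cos(a),np.sin(a)],[-np.sin(a),np.cos(a)]])
for nm,X in(('top',top),('all',Q)):
    l=(X[:,:2]-[527.5,308])@R.T; print(nm,'in stand frame pct',np.percentile(l,[2,50,98],axis=0).tolist())
E
```

```text
554 316 338 211 236
all [489.9 299.1 131.1] [511.6 322.8 160.2]
top face 430 [500.2 311.1 158.2] [489.9 299.1 154. ] [511.6 322.7 160.2]
top in stand frame pct [[-36.56965144507809, -11.017840771637522], [-27.43702832185977, -0.3015496815789512], [-17.372013064355105, 10.418420520862421]]
all in stand frame pct [[-36.761940174350784, -11.019601240959307], [-30.400912864188268, -0.48437403464524], [-17.439047089066296, 10.417507882352218]]
```

```bash
python3 -c "
from h import *
plan((496.2,311.8,210,173),(496.2,311.8,140,173),vmax=45)"
```

```text
{"offset":[-0.013,0.001,0.035],"spin":-0.009},{"offset":[-0.013,0.002,0.035],"spin":-0.01}, -> [495.8 312.1 210.3] 173.0
{"offset":[0,0,0.035],"spin":0},{"offset":[0,0,0.035],"spin":0}, -> [495.8 312.1 140.3] 173.0
```

>>> arm_command(motion=[{"offset":[-0.013,0.001,0.035],"spin":-0.009},{"offset":[-0.013,0.002,0.035],"spin":-0.01},{"offset":[0,0,0.035],"spin":0},{"offset":[0,0,0.035],"spin":0},{"offset":[0,0,0],"spin":0}])

```text
time_s: 4.88
ee_pos: [494.2, 311.6, 137.6]
ee_rot: [-179.8, -0.3, 173.1]
force: [0.2, 0.0, -0.5]
gripper_width: 91.4
gripper_force: 0.0
```

>>> arm_command(motion=[{"offset":[0,0,0],"spin":0},{"offset":[0,0,0],"spin":0},{"offset":[0,0,0],"spin":0},{"offset":[0,0,0],"spin":0},{"offset":[0,0,0],"spin":0}], jaw=0.01, newtons=45)

```text
time_s: 5.5
ee_pos: [495.8, 312.8, 140.1]
ee_rot: [180.0, 0.0, 173.1]
force: [-0.9, 0.1, -0.7]
gripper_width: 44.3
gripper_force: 0.0
```

>>> arm_command(motion=[{"offset":[0,0,0],"spin":0},{"offset":[0,0,0],"spin":0},{"offset":[0,0,0],"spin":0},{"offset":[0,0,0],"spin":0},{"offset":[0,0,0],"spin":0}])

```text
time_s: 6.12
ee_pos: [495.7, 312.7, 139.8]
ee_rot: [-180.0, -0.0, 173.1]
force: [-0.7, 0.1, -0.7]
gripper_width: 23.9
gripper_force: 45.0
```

```bash
python3 -c "
from h import *
plan((495.7,312.7,200,173),(400,324,250,173),(400,200,325,171),(505,-3,325,167.4),start=(495.7,312.7,139.8,173.1),vmax=40)"
```

```text
{"offset":[0,0,-0.03],"spin":0.001},{"offset":[0,0,-0.03],"spin":0.001}, -> [495.7 312.7 199.8] 173.0
{"offset":[0.032,0,-0.017],"spin":-0},{"offset":[0.032,0,-0.017],"spin":-0},{"offset":[0.032,0,-0.016],"spin":-0}, -> [400.4 324.4 249.8] 173.0

{"offset":[-0.004,-0.031,-0.019],"spin":0.009},{"offset":[-0.004,-0.031,-0.019],"spin":0.009},{"offset":[-0.004,-0.031,-0.019],"spin":0.008},{"offset":[-0.004,-0.03,-0.018],"spin":0.009}, -> [399.6 200.4 324.8] 171.0
{"offset":[-0.023,-0.031,0],"spin":0.01},
{"offset":[-0.023,-0.03,0],"spin":0.01},{"offset":[-0.023,-0.03,0],"spin":0.011},{"offset":[-0.024,-0.03,0],"spin":0.01},{"offset":[-0.024,-0.03,0],"spin":0.011},{"offset":[-0.024,-0.03,0],"spin":0.01}, -> [505.3  -3.3 324.8] 167.4
```

>>> arm_command(motion=[{"offset":[0,0,-0.03],"spin":0},{"offset":[0,0,-0.03],"spin":0},{"offset":[0.032,0,-0.017],"spin":0},{"offset":[0.032,0,-0.017],"spin":0},{"offset":[0.032,0,-0.016],"spin":0}])

```text
time_s: 6.75
ee_pos: [399.4, 324.4, 250.0]
ee_rot: [-180.0, -0.0, 173.1]
force: [1.6, -0.3, -1.3]
gripper_width: 23.8
gripper_force: 45.0
```

>>> arm_command(motion=[{"offset":[-0.004,-0.031,-0.019],"spin":0.009},{"offset":[-0.004,-0.031,-0.019],"spin":0.009},{"offset":[-0.004,-0.031,-0.019],"spin":0.008},{"offset":[-0.004,-0.03,-0.018],"spin":0.009},{"offset":[-0.023,-0.031,0],"spin":0.01}])

```text
time_s: 7.38
ee_pos: [417.8, 165.6, 326.5]
ee_rot: [179.9, 0.2, 170.6]
force: [1.5, 0.7, -2.5]
gripper_width: 23.8
gripper_force: 45.0
```

>>> arm_command(motion=[{"offset":[-0.023,-0.03,0],"spin":0.01},{"offset":[-0.023,-0.03,0],"spin":0.011},{"offset":[-0.024,-0.03,0],"spin":0.01},{"offset":[-0.024,-0.03,0],"spin":0.011},{"offset":[-0.024,-0.03,0],"spin":0.01}])

```text
time_s: 8.0
ee_pos: [506.3, -4.3, 324.6]
ee_rot: [180.0, -0.0, 167.5]
force: [1.2, 0.8, -2.4]
gripper_width: 23.2
gripper_force: 45.0
```

>>> arm_command(motion=[{"offset":[0,0,0],"spin":0},{"offset":[0,0,0],"spin":0}])

```text
time_s: 8.25
ee_pos: [505.5, -2.8, 324.5]
ee_rot: [180.0, -0.1, 167.5]
force: [-0.9, 0.2, -2.1]
gripper_width: 23.9
gripper_force: 45.0
```

```bash
cat > fixed.py <<'E'
from h import *
import sys
np.set_printoptions(precision=1,suppress=True)
tag=sys.argv[1]
s=env.state();print(s['time_s'],s['ee_pos'],s['ee_rot'],s['force'],s['gripper_width'],s['gripper_force'])
r={}
for n in ['side','top']:
    im,d=env.grab_frame(n);cv2.imwrite(f'pics/{tag}{n}.png',im);np.save(f'{tag}{n}.npy',d)
    for t in sys.argv[2:]:
        r[n,t]=[(np.array(x['location']),x['score']) for x in env.pinpoint(n,t)[:3]]
for t in sys.argv[2:]:
    for a,sa in r['side',t]:
        for b,sb in r['top',t]:
            x,e=tri([ray(cam('side'),a),ray(cam('top'),b)])
            if e[0]<12: print(t,round(sa,2),round(sb,2),a,b,x,round(e[0],1))
E
python3 fixed.py f1 link link_loop rail_mid link_grip
python3 - <<'E'
from h import *
im=cv2.imread('pics/f1side.png');a=cv2.resize(im[110:235,240:400],(800,600)[:2] if 0 else (400,312),interpolation=2)
im=cv2.imread('pics/f1top.png');b=cv2.resize(im[90:215,300:460],(400,312),interpolation=2)
cv2.imwrite('pics/f1.png',np.hstack([a,b]))
E
```

```text
8.25 [505.5  -2.8 324.5] [180.   -0.1 167.5] [-0.9  0.2 -2.1] 23.937671911069184 44.99849081039429
link 0.7 0.59 [365.  297.8] [254.6 290.3] [289.7 300.5  21.3] 4.2
link_loop 0.59 0.68 [375.  265.5] [301.8 285.4] [302.6 157.6  23. ] 9.1
link_loop 0.43 0.58 [248.8 336.9] [182.1 205.4] [551.1 539.3  -3.4] 3.4
rail_mid 0.88 0.57 [305.9 144.2] [378.5 168. ] [623.2 -34.8 320.7] 0.1
link_grip 0.83 0.72 [363.9 285.9] [266.8 289.8] [298.6 264.   32.7] 1.8
```

View pics/f1.png

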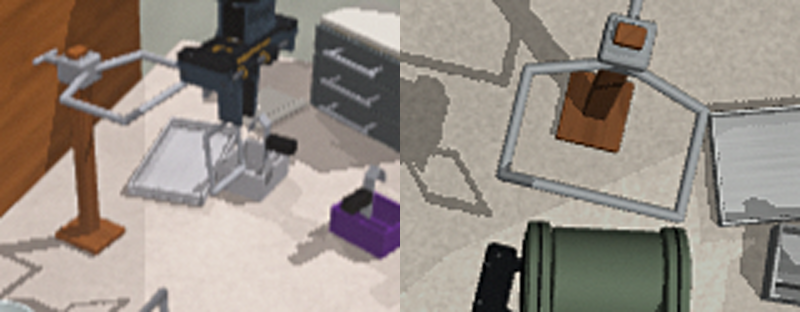

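The link hangs level in the grip in front of the rail (left: loop at (235,150); right: rail from (505,175) to (685,215) ahead of the gripper). Rail agrees at x≈623.

>>> arm_command(motion=[{"offset":[-0.03,0,0],"spin":0},{"offset":[-0.03,0,0],"spin":0},{"offset":[-0.03,0,0],"spin":0},{"offset":[0,0,0],"spin":0},{"offset":[0,0,0],"spin":0}])

```text
time_s: 9.38
ee_pos: [593.3, -22.4, 324.7]
ee_rot: [-180.0, -0.1, 167.5]
force: [-0.2, -0.0, -1.8]
gripper_width: 23.6
gripper_force: 45.0
```

>>> arm_command(motion=[{"offset":[0,0,0.018],"spin":0},{"offset":[0,0,0.018],"spin":0},{"offset":[0,0,0.008],"spin":0},{"offset":[0,0,0],"spin":0},{"offset":[0,0,0],"spin":0}])

```text
time_s: 10.0
ee_pos: [592.9, -22.3, 282.9]
ee_rot: [180.0, 0.0, 167.5]
force: [-6.0, 0.8, 7.2]
gripper_width: 23.8
gripper_force: 45.0
```

>>> arm_command(motion=[{"offset":[0.004,0,0],"spin":0},{"offset":[0,0,0],"spin":0},{"offset":[0,0,0.004],"spin":0},{"offset":[0,0,0],"spin":0},{"offset":[0,0,0],"spin":0}])

```text
time_s: 10.62
ee_pos: [590.5, -21.8, 279.6]
ee_rot: [180.0, 0.2, 167.5]
force: [-2.8, -0.2, 9.3]
gripper_width: 23.8
gripper_force: 45.0
```

>>> arm_command(motion=[{"offset":[0.003,0,0],"spin":0},{"offset":[0,0,0],"spin":0},{"offset":[0,0,0],"spin":0}])

```text
time_s: 11.0
ee_pos: [590.4, -21.7, 279.4]
ee_rot: [180.0, 0.6, 167.5]
force: [3.5, -0.9, 5.6]
gripper_width: 23.5
gripper_force: 45.0
```

```bash
python3 fixed.py f2 link link_loop link_grip
python3 - <<'E'
from h import *
np.set_printoptions(precision=1,suppress=True)
im=cv2.imread('pics/f2side.png');cv2.imwrite('pics/f2.png',cv2.resize(im[90:240,250:410],(640,600),interpolation=2))
E
```

```text
11.0 [590.4 -21.7 279.4] [180.    0.6 167.5] [ 3.5 -0.9  5.6] 23.53137019739032 45.00085473060608
link_loop 0.61 0.96 [371.6 265.3] [306.4 288.8] [303.8 146.7  12.6] 3.1
link_grip 0.67 0.62 [364.5 286.5] [265.  287.3] [300.9 268.2  33.7] 3.4
```

View pics/f2.png

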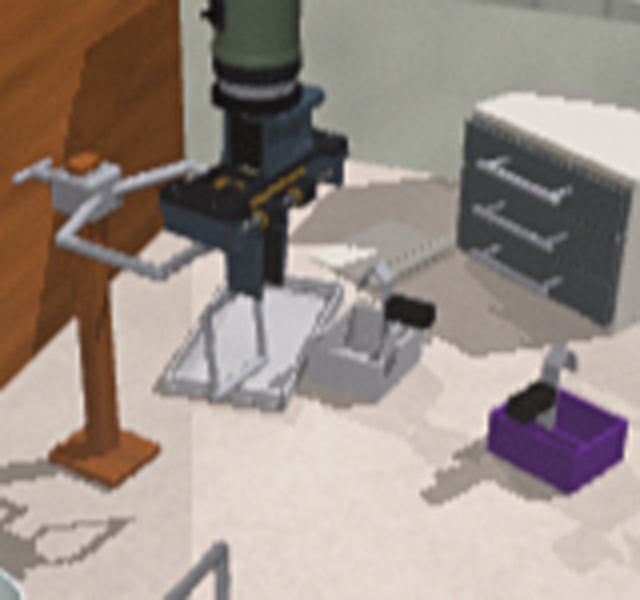

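The hook straddles the rail, loop hanging at (235,350) below the fingers; the x force changed sign without motion, so it is seated in the V.

>>> arm_command(motion=[{"offset":[-0.001,0,0],"spin":0},{"offset":[0,0,0],"spin":0},{"offset":[0,0,0],"spin":0},{"offset":[0,0,0],"spin":0},{"offset":[0,0,0],"spin":0}], newtons=3)

```text
time_s: 12.02
ee_pos: [588.0, -21.3, 276.9]
ee_rot: [-180.0, 0.0, 167.5]
force: [2.3, -1.1, 2.2]
gripper_width: 23.9
gripper_force: 3.0
```

>>> arm_command(motion=[{"offset":[0,0,0],"spin":0},{"offset":[0,0,0],"spin":0},{"offset":[0,0,0],"spin":0},{"offset":[0,0,0],"spin":0},{"offset":[0,0,0],"spin":0}], jaw=0.07)

```text
time_s: 12.65
ee_pos: [587.9, -21.3, 276.9]
ee_rot: [-180.0, -0.0, 167.5]
force: [0.2, 1.2, 1.0]
gripper_width: 69.2
gripper_force: 0.0
```

>>> arm_command(motion=[{"offset":[0.02,0,0],"spin":0},{"offset":[0.03,0,0],"spin":0},{"offset":[0.03,0,0],"spin":0},{"offset":[0.03,0,0],"spin":0},{"offset":[0.03,0,0],"spin":0}])

```text
time_s: 13.28
ee_pos: [450.2, 9.1, 277.0]
ee_rot: [180.0, 0.0, 167.5]
force: [0.1, -0.0, -0.6]
gripper_width: 69.7
gripper_force: 0.0
```

```bash
python3 fixed.py f3 link link_loop link_grip
python3 - <<'E'
from h import *
np.set_printoptions(precision=1,suppress=True)
im=cv2.imread('pics/f3side.png');cv2.imwrite('pics/f3.png',cv2.resize(im[100:220,250:370],(600,600),interpolation=2))
E
```

```text
13.275 [450.2   9.1 277. ] [180.    0.  167.5] [ 0.1 -0.  -0.6] 69.68849146127236 0.0
link 0.92 0.68 [363.6 298.9] [253.9 287.8] [295.  302.9  16.8] 6.0
link 0.6 0.57 [307.9 150.7] [374.8 166. ] [623.5 -30.7 298.1] 8.6
link_loop 0.77 0.95 [372.3 266.5] [308.2 288.4] [303.3 141.3   2.2] 1.9
link_loop 0.73 0.73 [302.3 184.5] [371.6 176.7] [632.5 -31.6 150.2] 6.9
link_grip 0.88 0.84 [364.9 286.4] [266.2 288.1] [299.4 265.   31.5] 2.5
link_grip 0.5 0.8 [312.2 156.9] [374.6 178.8] [600.1 -30.6 277. ] 2.2
```

View pics/f3.png

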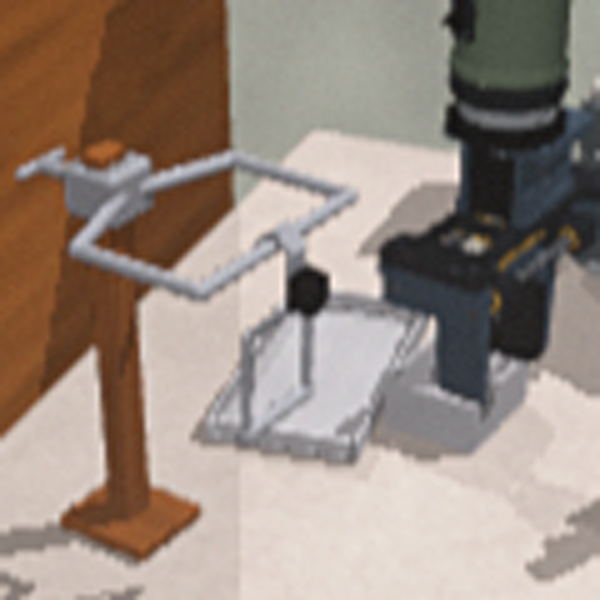

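The loop hangs on the rail, sleeve at (308,290), let go. Now measuring the gripper's profile on the loop-facing side, since the tool must stay vertical, and planning for the caddy.

```bash
python3 - <<'E'
from h import *
np.set_printoptions(precision=1,suppress=True)
s=env.state();p=np.array(s['ee_pos']);R=Rn.from_euler('xyz',s['ee_rot'],degrees=True).as_matrix()
A=[]
for n in('side','top'):
    X=cloud(cam(n),np.load(f'f3{n}.npy'));d=np.load(f'f3{n}.npy')
    # drop depth-edge pixels
    g=cv2.dilate(d,np.ones((3,3)))-cv2.erode(d,np.ones((3,3)))
    A.append(X[(g<25)&(d>0)])
X=np.vstack(A); L=(X-p)@R; L=L[(abs(L[:,0])<150)&(abs(L[:,1])<110)&(L[:,2]<20)&(L[:,2]>-420)&(X[:,2]>200)]
for z in range(20,-420,-20):
    q=L[(L[:,2]<z)&(L[:,2]>z-20)]
    if len(q)>3: print(z,len(q),'x',np.percentile(q[:,0],[1,99]),'y',np.percentile(q[:,1],[1,99]))
H=np.array(env.camera_model('wrist')['hand_eye']);print(H)
E
```

```text
20 33 x [-147.7   18.8] y [-40.9  45.6]
0 115 x [-149.3   19.8] y [-39.8  47.5]
-20 72 x [-147.2   21.4] y [-39.   49.1]
-40 7 x [13.5 21.6] y [-40.2 -33.9]
-60 59 x [-26.   41.2] y [-77.6  83.9]
-80 184 x [-26.6  41.4] y [-76.7  89.3]
-100 642 x [-32.7  40.2] y [-74.3  90.2]
-120 109 x [-15.6  30. ] y [-38.5  17.4]
-140 54 x [-15.3  32.4] y [-21.6  18.1]
-160 109 x [-18.4  42.1] y [-39.   35.9]
-180 101 x [-14.3  38.9] y [ 3.2 37.3]
-200 132 x [-17.1  39. ] y [-5.  37.2]
-220 127 x [-9.5 38.2] y [-3.1 39. ]
-240 145 x [-15.5  39. ] y [-1.8 40.8]
-260 78 x [-15.3  38.7] y [ 2.8 34.5]
-280 101 x [-11.3  68.2] y [41.3 61.2]
-300 321 x [-19.3 128.1] y [28.3 64.1]
-320 489 x [-35.9 147.8] y [-35.   63.7]
-340 1473 x [-43.6 144.1] y [-45.1  60.2]
-360 1861 x [-28.2 144.6] y [-61.3  54.5]
-380 1228 x [ 38.5 149.4] y [-84.8  39.3]
-400 487 x [118.2 149.9] y [-83.6  22.4]
[[  -0.    -1.    -0.3   70.3]
 [   1.    -0.     0.    -0.9]
 [  -0.    -0.3    1.  -157.4]
 [   0.     0.     0.     1. ]]
```

```bash
python3 -c "
from h import *
plan((470,-313,225,172.5),vmax=48)"
```

```text
{"offset":[-0.012,-0.044,0.007],"spin":-0.012},{"offset":[-0.012,-0.045,0.007],"spin":-0.013},{"offset":[-0.011,-0.045,0.008],"spin":-0.012},{"offset":[-0.011,-0.045,0.007],"spin":-0.013},{"offset":[-0.01,-0.045,0.008],"spin":-0.012},
{"offset":[-0.01,-0.045,0.007],"spin":-0.013},{"offset":[-0.009,-0.044,0.008],"spin":-0.012}, -> [ 469.6 -312.7  224.8] 172.5
```

>>> arm_command(motion=[{"offset":[-0.012,-0.044,0.007],"spin":-0.012},{"offset":[-0.012,-0.045,0.007],"spin":-0.013},{"offset":[-0.011,-0.045,0.008],"spin":-0.012},{"offset":[-0.011,-0.045,0.007],"spin":-0.013},{"offset":[-0.01,-0.045,0.008],"spin":-0.012}], jaw=0.0912)

```text
time_s: 14.3
ee_pos: [463.8, -223.7, 239.5]
ee_rot: [180.0, 0.0, 171.1]
force: [-0.8, -0.1, -0.1]
gripper_width: 91.2
gripper_force: 0.0
```

>>> arm_command(motion=[{"offset":[-0.01,-0.045,0.007],"spin":-0.013},{"offset":[-0.009,-0.044,0.008],"spin":-0.012},{"offset":[0,0,0],"spin":0},{"offset":[0,0,0],"spin":0},{"offset":[0,0,0],"spin":0}])

```text
time_s: 14.92
ee_pos: [469.0, -311.6, 225.2]
ee_rot: [180.0, 0.0, 172.6]
force: [0.2, -0.3, -0.2]
gripper_width: 91.4
gripper_force: 0.0
```

```bash
python3 look.py w2 caddy caddy_grip; python3 - <<'E'
from h import *
import pickle
np.set_printoptions(precision=1,suppress=True)
c=pickle.load(open('w2.pkl','rb'));d=np.load('w2.npy');im=cv2.imread('pics/w2.png')
W=cloud(c,d); 
k=(im.max(2)<60)&(W[...,2]>70)&(W[...,2]<112)&(W[...,0]>480)&(W[...,0]<600)&(abs(W[...,1]+320)<60)
Q=W[k]; print(len(Q));
t=Q[Q[:,2]>97];print('top',len(t),np.median(t,0),t.min(0),t.max(0),cv2.minAreaRect(t[:,:2].astype(np.float32)))
t=Q;print('all',t.min(0),t.max(0),cv2.minAreaRect(t[:,:2].astype(np.float32)))
E
```

```text
14.925 [ 469.  -311.6  225.2] [180.    0.  172.6] [ 0.2 -0.3 -0.2] 91.42329613261373 [ -34.8   17.3   91.5    0.    71.2 -117.3]
caddy 0.93 323.5 304.5 surface [ 568.4 -326.   132.3]
caddy 0.75 400.5 49.3 surface [ 351.7 -238.2  139. ]
caddy_grip 0.91 440.3 75.8 surface [ 370.5 -194.7  103.7]
caddy_grip 0.71 324.6 250.4 surface [ 525.  -319.3  102.9]
496
top 412 [ 517.1 -318.6  103.5] [ 507.7 -330.9   97.1] [ 528.9 -307.   106.3] ((518.1024169921875, -318.8541259765625), (21.90160369873047, 18.80961799621582), 82.4928970336914)
all [ 507.5 -330.9   84.6] [ 528.9 -306.7  106.3] ((517.9630126953125, -318.7802734375), (22.249361038208008, 18.738004684448242), 81.53366088867188)
```

View pics/w2.png

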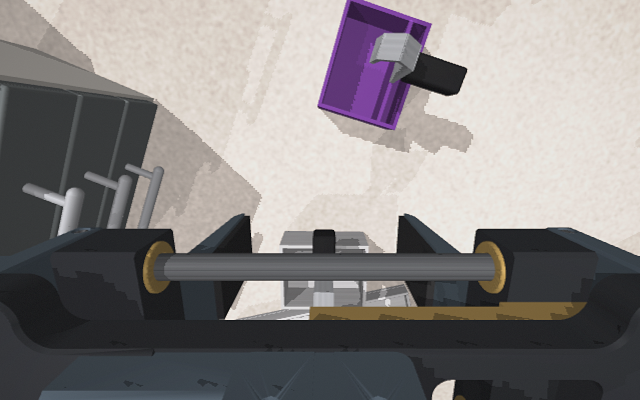

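The caddy's grip block shows at (324,243), between the fingers; purple look-alike at (380,65), drawers at left.

```bash
python3 -c "
from h import *
plan((504.8,-317,150,172.4),(504.8,-317,86,172.4),vmax=45)"
```

```text
{"offset":[-0.018,0,0.038],"spin":0.002},{"offset":[-0.018,-0.001,0.037],"spin":0.001}, -> [ 504.6 -317.4  150.4] 172.4
{"offset":[0,0,0.032],"spin":0},{"offset":[0,0,0.032],"spin":0}, -> [ 504.6 -317.4   86.4] 172.4
```

>>> arm_command(motion=[{"offset":[-0.018,0,0.038],"spin":0.002},{"offset":[-0.018,-0.001,0.037],"spin":0.001},{"offset":[0,0,0.032],"spin":0},{"offset":[0,0,0.032],"spin":0},{"offset":[0,0,0],"spin":0}])

```text
time_s: 15.7
ee_pos: [503.1, -316.7, 84.0]
ee_rot: [179.9, -0.3, 172.4]
force: [-0.2, 0.9, -0.3]
gripper_width: 91.4
gripper_force: 0.0
```

>>> arm_command(motion=[{"offset":[0,0,0],"spin":0},{"offset":[0,0,0],"spin":0},{"offset":[0,0,0],"spin":0},{"offset":[0,0,0],"spin":0},{"offset":[0,0,0],"spin":0}], jaw=0.01, newtons=60)

```text
time_s: 16.32
ee_pos: [504.4, -318.3, 86.2]
ee_rot: [-180.0, 0.0, 172.3]
force: [0.0, -0.4, 0.7]
gripper_width: 44.4
gripper_force: 0.0
```

>>> arm_command(motion=[{"offset":[0,0,0],"spin":0},{"offset":[0,0,0],"spin":0},{"offset":[0,0,0],"spin":0},{"offset":[0,0,0],"spin":0},{"offset":[0,0,0],"spin":0}])

```text
time_s: 16.95
ee_pos: [504.3, -318.1, 85.9]
ee_rot: [180.0, -0.0, 172.3]
force: [1.0, 0.3, -0.1]
gripper_width: 23.6
gripper_force: 60.0
```

>>> arm_command(motion=[{"offset":[0,0,-0.01],"spin":0},{"offset":[0,0,-0.01],"spin":0},{"offset":[0,0,-0.01],"spin":0},{"offset":[0,0,-0.015],"spin":0},{"offset":[0,0,-0.015],"spin":0}])

```text
time_s: 17.58
ee_pos: [504.5, -318.3, 147.3]
ee_rot: [-180.0, 0.0, 172.3]
force: [0.8, -0.2, -2.7]
gripper_width: 23.4
gripper_force: 60.0
```

```bash
python3 - <<'E'
from h import *
np.set_printoptions(precision=1,suppress=True)
s=env.state();print(s['time_s'],s['ee_pos'],s['ee_rot'],s['force'],s['torque'],s['gripper_width'])
ims=[]
for n,(r,c) in {'side':((130,220),(290,410)),'top':((140,230),(410,530))}.items():
    im,d=env.grab_frame(n);np.save('f4'+n,d);ims.append(cv2.resize(im[r[0]:r[1],c[0]:c[1]],(400,300),interpolation=2))
    P=cloud(cam(n),d).reshape(-1,3);Q=P[((P>[530,-400,70])&(P<[650,-260,118])).all(1)]
    # box rim plane: fit z vs x
    a=np.radians(-7.8);l=(Q[:,:2]-[576,-327])@np.array([[np.cos(a),-np.sin(a)],[np.sin(a),np.cos(a)]])
    for x in range(-40,61,20):
        q=Q[(l[:,0]>x)&(l[:,0]<x+20)&(abs(l[:,1])>45)]
        if len(q)>2:print(n,x,len(q),'ztop',np.percentile(q[:,2],90))
cv2.imwrite('pics/f4.png',np.hstack(ims))
E
```

```text
17.575 [ 504.5 -318.3  147.3] [-180.     0.   172.3] [ 0.8 -0.2 -2.7] [ 0.1 -0.  -0.1] 23.436539554132963
side -40 49 ztop 111.12738985865967
side -20 42 ztop 109.9078343693886
side 0 43 ztop 109.96290007963248
side 20 74 ztop 111.2124110580722
side 40 51 ztop 111.70494161335239
top -40 11 ztop 99.4918970963854
top -20 37 ztop 114.55686203615628
top 0 70 ztop 113.74424716041885
top 20 76 ztop 115.70114132675553
top 40 73 ztop 115.91825731949257
```

View pics/f4.png

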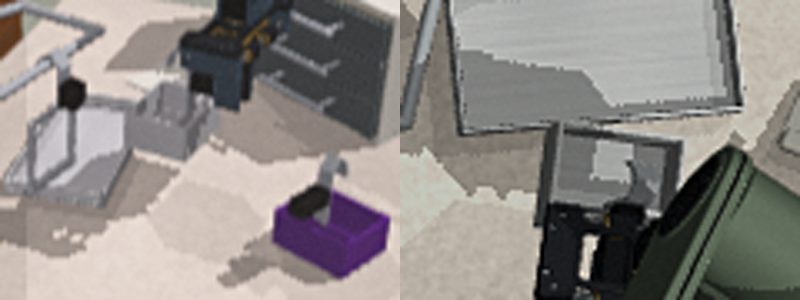

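```bash
python3 - <<'E'
from h import *
np.set_printoptions(precision=1,suppress=True)
a=np.radians(-12.6);M=np.array([[np.cos(a),-np.sin(a)],[np.sin(a),np.cos(a)]])
for tag in ('f3','f4'):
  for n in('side','top'):
    P=cloud(cam(n),np.load(tag+n+'.npy')).reshape(-1,3)
    l=(P[:,:2]-[622,-29])@M
    for z0,z1 in[(152,172),(175,200),(200,225),(225,252),(262,294),(300,318),(318,330)]:
        k=(abs(l[:,0])<45)&(abs(l[:,1])<(50 if z0<260 else 14))&(P[:,2]>z0)&(P[:,2]<z1)
        if k.sum()>3: print(tag,n,z0,k.sum(),'x',np.percentile(l[k,0],[5,50,95]),'y',np.percentile(l[k,1],[3,50,97]))
E
```

```text
f3 side 152 48 x [ 0.   4.8 10.5] y [-39.7   4.3  40.6]
f3 side 175 22 x [2.9 6.1 9.3] y [-37.9   2.2  41.7]
f3 side 200 29 x [0.3 3.8 9.3] y [-41.9 -33.6  44.4]
f3 side 225 33 x [-0.6  3.1  7. ] y [-35.7  32.5  42.4]
f3 side 262 75 x [-35.1 -29.  -13.6] y [-10.1   8.1  12.7]
f3 side 300 35 x [-17.3  -8.1   9.9] y [-9.7  6.2 12.8]
f3 side 318 12 x [-6.2 -2.4  1.4] y [-10.9   1.6  10.6]
f3 top 152 61 x [ 4.2  8.1 15.2] y [-41.   10.3  39.4]
f3 top 175 12 x [4.7 5.9 9.8] y [-40.2  13.9  37. ]
f3 top 200 7 x [3.  4.2 6.7] y [-40.   34.5  39.6]
f3 top 225 22 x [1.7 3.6 6.6] y [-42.3  11.   39.3]
f3 top 262 61 x [-32.  -25.2 -13.2] y [-12.9  -0.8  10. ]
f3 top 300 71 x [-13.7  -4.   17.8] y [-12.2  -0.9  11.7]
f3 top 318 58 x [-5.5  0.9  9.8] y [-11.2  -1.4  11.1]
f4 side 152 48 x [ 1.   4.  10.5] y [-37.4   3.9  39.8]
f4 side 175 23 x [3.4 5.6 9.7] y [-38.7 -33.1  42.7]
f4 side 200 28 x [0.2 4.1 8.1] y [-42.  -31.9  41.4]
f4 side 225 29 x [-0.8  2.1  5.7] y [-34.9  34.8  42.2]
f4 side 262 72 x [-35.1 -27.9 -13.4] y [-11.8   7.1  13.2]
f4 side 300 34 x [-16.6  -9.7  10.4] y [-9.7  5.7 11. ]
f4 side 318 13 x [-6.9 -2.9  3. ] y [-10.7   1.7  11.5]
f4 top 152 60 x [ 4.1  8.  14.9] y [-40.9   9.3  39.4]
f4 top 175 11 x [ 4.   6.  11.4] y [-40.    3.4  37.1]
f4 top 200 7 x [3.5 4.5 7. ] y [-40.1  34.4  39.6]
f4 top 225 24 x [1.8 3.3 5.6] y [-42.5  -5.4  39.2]
f4 top 262 60 x [-32.4 -23.9 -12.7] y [-13.4  -0.9   9.9]
f4 top 300 69 x [-13.1  -3.2  17.7] y [-12.9  -2.1  12.8]
f4 top 318 58 x [-5.8  1.8 10.4] y [-10.6  -0.4   8.6]
```

The caddy is held level above the bench (side crop (175,110), top crop (610,185)). The loop hangs with its bar about 7 mm forward, so I regrasp 4 mm further back to gain clearance.

>>> arm_command(motion=[{"offset":[0,0,0.025],"spin":0},{"offset":[0,0,0.02],"spin":0},{"offset":[0,0,0.015],"spin":0},{"offset":[0,0,0],"spin":0},{"offset":[0,0,0],"spin":0}])

```text
time_s: 18.3
ee_pos: [504.5, -318.3, 85.9]
ee_rot: [-180.0, 0.0, 172.3]
force: [-1.0, 1.0, -2.2]
gripper_width: 23.4
gripper_force: 60.0
```

>>> arm_command(motion=[{"offset":[0,0,0],"spin":0},{"offset":[0,0,0],"spin":0},{"offset":[0.004,0,0],"spin":0},{"offset":[0,0,0],"spin":0},{"offset":[0,0,0],"spin":0}], jaw=0.04)

```text
time_s: 18.92
ee_pos: [500.4, -317.8, 86.0]
ee_rot: [-180.0, 0.0, 172.3]
force: [-0.7, -0.3, 0.6]
gripper_width: 40.2
gripper_force: 0.0
```

>>> arm_command(motion=[{"offset":[0,0,0],"spin":0},{"offset":[0,0,0],"spin":0},{"offset":[0,0,0],"spin":0},{"offset":[0,0,0],"spin":0},{"offset":[0,0,0],"spin":0}], jaw=0.01, newtons=60)

```text
time_s: 19.55
ee_pos: [500.5, -317.7, 86.0]
ee_rot: [-180.0, 0.0, 172.3]
force: [0.0, -0.1, -0.3]
gripper_width: 23.4
gripper_force: 60.0
```

```bash
python3 -c "
from h import *
s=env.state();print(s['time_s'],s['ee_pos'],s['gripper_width'],s['gripper_force'],s['ee_rot'])"
```

```text
19.55 [ 500.45613742 -317.70160124   85.96198075] 23.383541000569142 59.99870181083679 [-1.79995731e+02  7.25888937e-03  1.72334210e+02]
```

```bash
python3 -c "
from h import *
plan((500.4,-317.7,120,172.3),(485,-300,172,172.3),(469.3,4,172,167.4),vmax=36)"
```

```text
{"offset":[0,0,-0.034],"spin":0.001}, -> [ 500.5 -317.7  120. ] 172.3
{"offset":[0.009,0.008,-0.026],"spin":-0},{"offset":[0.009,0.007,-0.026],"spin":-0}, -> [ 484.6 -300.4  172. ] 172.3
{"offset":[0.006,0.033,0],"spin":0.009},{"offset":[0.007,0.033,0],"spin":0.01},
{"offset":[0.007,0.033,0],"spin":0.009},{"offset":[0.007,0.033,0],"spin":0.01},{"offset":[0.007,0.033,0],"spin":0.009},{"offset":[0.008,0.033,0],"spin":0.01},{"offset":[0.008,0.033,0],"spin":0.009},
{"offset":[0.009,0.033,0],"spin":0.01},{"offset":[0.008,0.033,0],"spin":0.009}, -> [469.7   3.7 172. ] 167.4
```

>>> arm_command(motion=[{"offset":[0,0,-0.017],"spin":0},{"offset":[0,0,-0.017],"spin":0},{"offset":[0.009,0.008,-0.026],"spin":0},{"offset":[0.009,0.007,-0.026],"spin":0},{"offset":[0.006,0.033,0],"spin":0.009}])

```text
time_s: 20.18
ee_pos: [484.3, -268.5, 175.7]
ee_rot: [-179.8, 0.4, 171.7]
force: [0.1, 0.1, -2.6]
gripper_width: 22.9
gripper_force: 60.0
```

>>> arm_command(motion=[{"offset":[0.007,0.033,0],"spin":0.01},{"offset":[0.007,0.033,0],"spin":0.009},{"offset":[0.007,0.033,0],"spin":0.01},{"offset":[0.007,0.033,0],"spin":0.009},{"offset":[0.008,0.033,0],"spin":0.01}])

```text
time_s: 20.8
ee_pos: [474.3, -97.3, 173.3]
ee_rot: [-180.0, 0.1, 169.0]
force: [0.2, -0.3, -2.6]
gripper_width: 23.5
gripper_force: 60.0
```

>>> arm_command(motion=[{"offset":[0.008,0.033,0],"spin":0.009},{"offset":[0.009,0.033,0],"spin":0.01},{"offset":[0.008,0.033,0],"spin":0.009},{"offset":[0,0,0],"spin":0},{"offset":[0,0,0],"spin":0}])

```text
time_s: 21.42
ee_pos: [469.5, 3.4, 172.8]
ee_rot: [-180.0, 0.1, 167.5]
force: [-0.1, -0.0, -1.9]
gripper_width: 23.7
gripper_force: 60.0
```

```bash
python3 - <<'E'
from h import *
np.set_printoptions(precision=1,suppress=True)
s=env.state();print(s['time_s'],s['ee_pos'],s['ee_rot'],s['force'],s['gripper_width'])
c=np.array(s['ee_pos']);a=np.radians(-12.6);M=np.array([[np.cos(a),-np.sin(a)],[np.sin(a),np.cos(a)]])
ims=[]
for n,(r,q) in {'side':((110,235),(250,410)),'top':((110,235),(320,480))}.items():
    im,d=env.grab_frame(n);np.save('f5'+n,d);ims.append(cv2.resize(im[r[0]:r[1],q[0]:q[1]],(400,312),interpolation=2))
    P=cloud(cam(n),d).reshape(-1,3)
    l=(P[:,:2]-[622,-29])@M
    # box rim relative expected origin at local -80,0 ; z 211
    for x in range(-110,-20,20):
        k=(l[:,0]>x)&(l[:,0]<x+20)&(abs(l[:,1])<62)&(abs(l[:,1])>46)&(P[:,2]>100)&(P[:,2]<165)
        if k.sum()>2:print(n,x,k.sum(),'rim z',np.percentile(P[k,2],90),'y',np.percentile(l[k,1],[3,97]))
    k=(abs(l[:,0]+80)<25)&(abs(l[:,1])<20)&(P[:,2]>185)&(P[:,2]<235)
    if k.sum()>2: print(n,'hook',k.sum(),'x',np.percentile(l[k,0],[3,97]),'y',np.percentile(l[k,1],[3,97]),'z',P[k,2].max())
    k=(abs(l[:,0])<25)&(abs(l[:,1])<34)&(P[:,2]>150)&(P[:,2]<175)
    print(n,'bar x',np.percentile(l[k,0],[3,50,97]),'z',np.percentile(P[k,2],[5,50,95]))
cv2.imwrite('pics/f5.png',np.hstack(ims))
E
```

```text
21.425 [469.5   3.4 172.8] [-180.     0.1  167.5] [-0.1 -0.  -1.9] 23.741994559353742
side -110 39 rim z 134.47373381743344 y [48.  55.5]
side -90 45 rim z 136.25863804710167 y [49.8 56. ]
side -70 45 rim z 136.81001516729924 y [47.9 56.8]
side -50 73 rim z 135.00820476767788 y [-56.4  56.5]
side -30 18 rim z 135.45263068521442 y [-54.8  55.6]
side hook 6 x [-67.7 -62. ] y [ 2.5 11.4] z 203.7370437627153
side bar x [0.8 4.6 9.9] z [161.4 167.7 171.3]
top -90 15 rim z 142.07746895324712 y [-57.7  51. ]
top -70 32 rim z 140.50024538991747 y [-58.3  51.2]
top -50 30 rim z 140.74024930460683 y [-57.9  51.1]
top -30 20 rim z 142.92232207278678 y [-58.   50.8]
top hook 82 x [-89.6 -61.9] y [-13.2   6. ] z 230.95072690936445
top bar x [ 3.6  9.  14.8] z [164.2 170.  173.5]
```

View pics/f5.png

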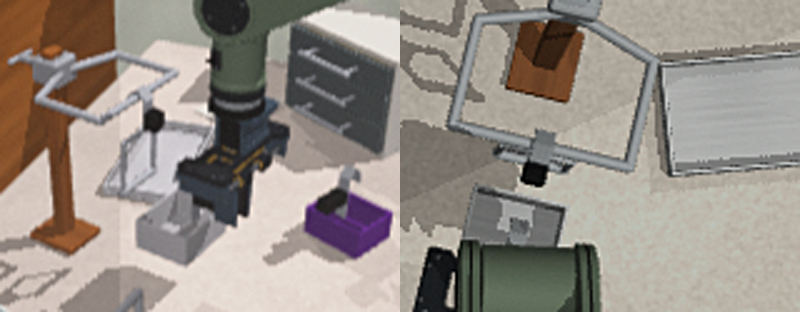

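The caddy is level before the loop: side crop box (180,225) with loop at (140,165); top crop box (515,215), loop's sleeve (535,172), nicely in line.

>>> arm_command(motion=[{"offset":[-0.025,0,0],"spin":0},{"offset":[-0.025,0,0],"spin":0},{"offset":[-0.02,0,0],"spin":0},{"offset":[-0.008,0,0],"spin":0},{"offset":[-0.003,0,0],"spin":0}])

```text
time_s: 22.15
ee_pos: [548.2, -14.4, 171.7]
ee_rot: [-180.0, -0.1, 167.4]
force: [-0.6, -0.2, -1.7]
gripper_width: 23.3
gripper_force: 60.0
```

>>> arm_command(motion=[{"offset":[0,0,0],"spin":0},{"offset":[0,0,0],"spin":0},{"offset":[0,0,0],"spin":0},{"offset":[0,0,0],"spin":0}])

```text
time_s: 22.65
ee_pos: [548.2, -13.8, 172.1]
ee_rot: [-180.0, 0.0, 167.5]
force: [-0.6, -0.9, -2.0]
gripper_width: 23.2
gripper_force: 60.0
```

```bash
cat > rel.py <<'E'
from h import *
import sys
np.set_printoptions(precision=1,suppress=True)
s=env.state();print(s['time_s'],s['ee_pos'],s['ee_rot'],s['force'],s['gripper_width'])
a=np.radians(-12.6);M=np.array([[np.cos(a),-np.sin(a)],[np.sin(a),np.cos(a)]])
t=(np.array(s['ee_pos'])[:2]-[622,-29])@M; print('hook kin',t+[76.2,1.1],s['ee_pos'][2]+39)
ims=[]
for n,(r,q) in {'side':((125,225),(260,360)),'top':((110,210),(330,430))}.items():
    im,d=env.grab_frame(n);ims.append(cv2.resize(im[r[0]:r[1],q[0]:q[1]],(400,400),interpolation=2))
    P=cloud(cam(n),d).reshape(-1,3); l=(P[:,:2]-[622,-29])@M
    k=(abs(l[:,0])<25)&(abs(l[:,1])<34)&(abs(l[:,1])>13)&(P[:,2]>150)&(P[:,2]<175)
    if k.sum()>3: print(n,'bar x',k.sum(),np.percentile(l[k,0],[3,50,97]),'z',np.percentile(P[k,2],[5,50,95]))
    k=(abs(l[:,0])<40)&(abs(l[:,1])<13)&(P[:,2]>175)&(P[:,2]<245)
    if k.sum()>3: print(n,'hook',k.sum(),np.percentile(l[k,0],[3,50,97]),'z',np.percentile(P[k,2],[5,50,95]))
    k=(abs(l[:,0])<45)&(abs(l[:,1])<14)&(P[:,2]>262)&(P[:,2]<294)
    if k.sum()>3: print(n,'sleeve',k.sum(),np.percentile(l[k,0],[3,50,97]))
    k=(abs(l[:,0])<45)&(abs(l[:,1])>30)&(abs(l[:,1])<46)&(P[:,2]>200)&(P[:,2]<250)
    if k.sum()>3: print(n,'rods',k.sum(),np.percentile(l[k,0],[3,50,97]))
    k=(l[:,0]>-50)&(l[:,0]<75)&(abs(l[:,1])>46)&(abs(l[:,1])<66)&(P[:,2]>70)&(P[:,2]<150)
    if k.sum()>3: print(n,'rim z',k.sum(),np.percentile(P[k,2],[95]),np.percentile(l[k,0],[2,98]))
cv2.imwrite(f'pics/{sys.argv[1]}.png',np.hstack(ims))
E
python3 rel.py f6
```

```text
22.65 [548.2 -13.8 172.1] [-180.     0.   167.5] [-0.6 -0.9 -2. ] 23.23437630120614
hook kin [ 0.8 -0.1] 211.073614324655
side bar x 13 [2.1 4.3 9.3] z [163.9 169.  171.5]
side hook 14 [-38.4 -22.3   6.6] z [175.2 179.6 189.5]
side sleeve 77 [-34.8 -27.6 -11.9]
side rods 31 [-0.5  3.   7.4]
side rim z 272 [136.3] [-36.4  52.4]
top rim z 50 [141.7] [-24.8  56.6]
```

>>> arm_command(motion=[{"offset":[-0.002,0,0],"spin":0},{"offset":[0,0,0.012],"spin":0},{"offset":[0,0,0.012],"spin":0},{"offset":[0,0,0],"spin":0},{"offset":[0,0,0],"spin":0}])

```text
time_s: 23.38
ee_pos: [550.4, -14.3, 147.8]
ee_rot: [-180.0, -0.0, 167.5]
force: [-0.3, 0.4, -2.1]
gripper_width: 23.1
gripper_force: 60.0
```

```bash
python3 rel.py f7
```

```text
23.375 [550.4 -14.3 147.8] [-180.    -0.   167.5] [-0.3  0.4 -2.1] 23.09933583434608
hook kin [ 3.1 -0.2] 186.7811805000909
side bar x 7 [3.4 4.6 6.9] z [161.9 167.4 172. ]
side sleeve 72 [-34.9 -27.  -11.6]
side rods 44 [-0.   4.   9.5]
side rim z 236 [112.3] [-33.6  54.9]
top bar x 4 [13.6 14.3 15.1] z [166.  168.3 170.5]
top rim z 37 [118.6] [-16.9  58.4]
```

View pics/f7.png

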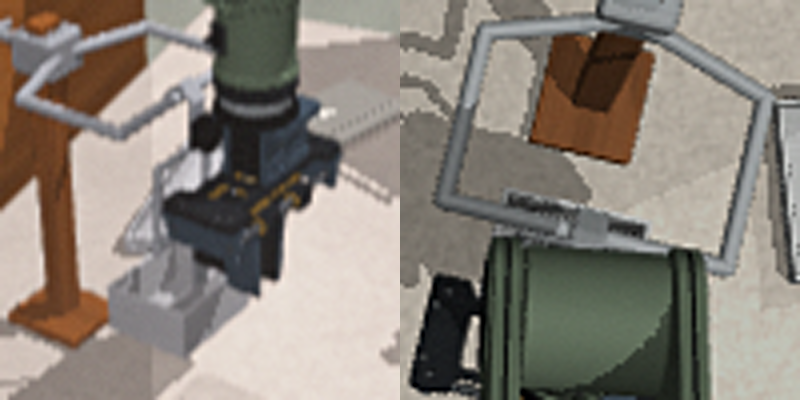

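The hook straddles the bar with no contact (box at (170,300), loop at (165,210) in the side crop). Lowering on.

>>> arm_command(motion=[{"offset":[0,0,0.006],"spin":0},{"offset":[0,0,0.006],"spin":0},{"offset":[0,0,0.005],"spin":0},{"offset":[0,0,0],"spin":0},{"offset":[0,0,0],"spin":0}])

```text
time_s: 24.1
ee_pos: [550.4, -14.3, 131.0]
ee_rot: [-180.0, 0.0, 167.5]
force: [0.0, 0.8, -1.3]
gripper_width: 23.5
gripper_force: 60.0
```

>>> arm_command(motion=[{"offset":[0,0,0.003],"spin":0},{"offset":[0,0,0],"spin":0},{"offset":[0,0,0],"spin":0}])

```text
time_s: 24.48
ee_pos: [550.3, -14.3, 128.0]
ee_rot: [-180.0, 0.0, 167.5]
force: [0.5, 0.7, -2.5]
gripper_width: 23.0
gripper_force: 60.0
```

```bash
python3 rel.py f8
```

```text
24.475 [550.3 -14.3 128. ] [-180.     0.   167.5] [ 0.5  0.7 -2.5] 23.043382008306477
hook kin [ 3.  -0.2] 166.95830861803506
side sleeve 58 [-34.3 -23.5 -10.9]
side rods 40 [-2.4  0.6  3.9]
side rim z 128 [93.5] [-32.8  53.5]
top bar x 11 [ 6.8  9.9 12.5] z [167.3 169.5 172.3]
top rods 6 [1.4 1.6 3.7]
top rim z 28 [100.2] [ 2.4 59. ]
```

>>> arm_command(motion=[{"offset":[0,0,0.002],"spin":0},{"offset":[0,0,0],"spin":0},{"offset":[0,0,0.001],"spin":0},{"offset":[0,0,0],"spin":0},{"offset":[0,0,0],"spin":0}])

```text
time_s: 25.2
ee_pos: [550.3, -14.3, 124.9]
ee_rot: [-180.0, 0.0, 167.5]
force: [0.5, -0.5, -0.9]
gripper_width: 23.2
gripper_force: 60.0
```

>>> arm_command(motion=[{"offset":[0,0,0.001],"spin":0},{"offset":[0,0,0],"spin":0},{"offset":[0,0,0],"spin":0}])

```text
time_s: 25.58
ee_pos: [550.5, -14.3, 124.1]
ee_rot: [-180.0, 0.0, 167.5]
force: [0.7, -0.3, -1.3]
gripper_width: 23.1
gripper_force: 60.0
```

>>> arm_command(motion=[{"offset":[0,0,0.001],"spin":0},{"offset":[0,0,0],"spin":0},{"offset":[0,0,0],"spin":0}])

```text
time_s: 25.95
ee_pos: [550.7, -14.3, 123.3]
ee_rot: [180.0, 0.1, 167.5]
force: [0.9, -0.3, 2.2]
gripper_width: 23.4
gripper_force: 60.0
```

>>> arm_command(motion=[{"offset":[0,0,0.001],"spin":0},{"offset":[0,0,0],"spin":0},{"offset":[0,0,0],"spin":0}])

```text
time_s: 26.32
ee_pos: [550.9, -14.3, 122.5]
ee_rot: [180.0, 0.1, 167.5]
force: [0.7, -0.1, 4.6]
gripper_width: 23.4
gripper_force: 60.0
```

```bash
python3 rel.py f9
```

```text
26.325 [550.9 -14.3 122.5] [180.    0.1 167.5] [ 0.7 -0.1  4.6] 23.368399210761886
hook kin [ 3.6 -0.1] 161.4507821090392
side sleeve 53 [-36.1 -23.6 -10.6]
side rods 41 [-3.7  0.   5.1]
side rim z 110 [90.8] [-31.5  56.8]
top rods 10 [-0.8  0.2  6.9]
top rim z 30 [95.9] [ 3.2 59.7]
```

Force shows the hook fully seated on the bar; releasing gently.

>>> arm_command(motion=[{"offset":[0,0,-0.001],"spin":0},{"offset":[0,0,0],"spin":0},{"offset":[0,0,0],"spin":0},{"offset":[0,0,0],"spin":0},{"offset":[0,0,0],"spin":0}], newtons=3)

```text
time_s: 27.05
ee_pos: [550.0, -14.3, 122.7]
ee_rot: [-180.0, -0.0, 167.5]
force: [0.7, 0.6, -0.3]
gripper_width: 23.9
gripper_force: 3.0
```

>>> arm_command(motion=[{"offset":[0,0,0],"spin":0},{"offset":[0,0,0],"spin":0},{"offset":[0,0,0],"spin":0},{"offset":[0,0,0],"spin":0},{"offset":[0,0,0],"spin":0}], jaw=0.07)

```text
time_s: 27.68
ee_pos: [550.3, -14.3, 123.0]
ee_rot: [-180.0, 0.0, 167.5]
force: [-1.1, -0.3, -0.1]
gripper_width: 69.0
gripper_force: 0.0
```

>>> arm_command(motion=[{"offset":[0.012,0,0],"spin":0},{"offset":[0.025,0,0],"spin":0},{"offset":[0.03,0,0],"spin":0},{"offset":[0.03,0,0],"spin":0},{"offset":[0.03,0,0],"spin":0}])

```text
time_s: 28.3
ee_pos: [424.4, 13.6, 122.9]
ee_rot: [-180.0, -0.0, 167.5]
force: [-0.7, 0.9, -0.3]
gripper_width: 69.9
gripper_force: 0.0
```

>>> arm_command(motion=[{"offset":[0,0,0],"spin":0},{"offset":[0,0,0],"spin":0},{"offset":[0,0,0],"spin":0},{"offset":[0,0,0],"spin":0},{"offset":[0,0,0],"spin":0}])

```text
time_s: 28.92
ee_pos: [426.6, 13.2, 122.8]
ee_rot: [-180.0, -0.0, 167.5]
force: [0.3, -0.3, 1.0]
gripper_width: 69.9
gripper_force: 0.0
```

```bash
python3 rel.py f10; python3 fixed.py f11 link link_loop caddy caddy_grip
```

```text
28.925 [426.6  13.2 122.8] [-180.    -0.   167.5] [ 0.3 -0.3  1. ] 69.90404019250285
hook kin [-123.7   -0.3] 161.79055883289942
side bar x 22 [-4.6 -1.5  5.9] z [162.4 167.8 170.2]
side hook 5 [-2.1  0.4  2.7] z [176.4 177.3 231.2]
side sleeve 73 [-36.6 -30.  -10.9]
side rods 42 [-3.8  0.1  5.2]
side rim z 113 [89.7] [-35.5  51.9]
top bar x 46 [-1.6  3.   9.2] z [164.5 169.3 173.8]
top hook 4 [1.2 4.1 5.9] z [176.4 177.9 178.3]
top sleeve 49 [-33.8 -28.5 -16.4]
top rods 19 [-1.2 -0.1  6.1]
top rim z 104 [95.2] [-34.8  54.8]
29.025 [426.5  13.2 122.8] [-180.    -0.   167.5] [ 0.4  0.2 -0.6] 70.46253588666372 0.0
link 0.83 0.58 [308.2 147.2] [375.4 166.5] [620.9 -30.4 312.4] 7.5
link 0.74 0.8 [363.  296.6] [259.  287.3] [298.4 288.8  10.4] 3.9
link_loop 0.75 0.55 [303.7 180.9] [369.2 174. ] [630.6 -25.3 171.2] 0.3
link_loop 0.6 0.71 [372.2 268.9] [306.2 286.8] [304.6 146.9  -4.3] 1.1
caddy 0.78 0.58 [306.7 181.6] [371.4 175.1] [625.4 -33.  165.2] 3.0
caddy 0.67 0.55 [391.6 177.3] [441.3 275.7] [ 348.2 -233.9  133.8] 5.8
caddy_grip 0.85 0.62 [381.7 193.1] [426.5 266.8] [ 372.5 -205.2   69.8] 3.6
caddy_grip 0.81 0.85 [317.4 194.8] [365.1 196.4] [572.6 -18.4 127.5] 0.0
```

View pics/f10.png

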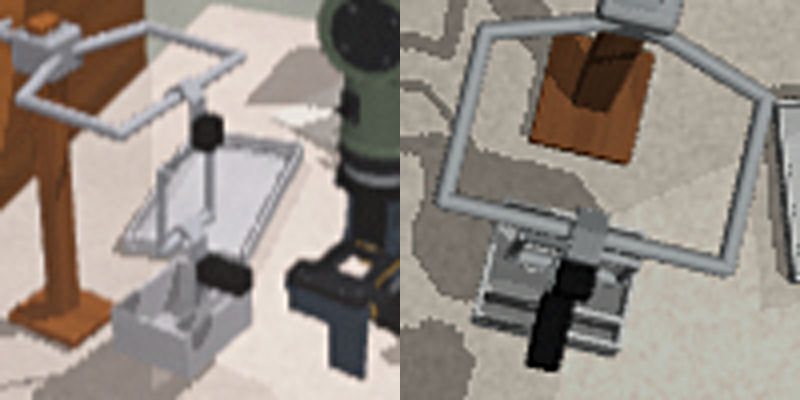

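The chain hangs: caddy box (180,315) under the loop (180,190) in the side crop, hook on the bar, gripper clear. Letting it settle, then handing in.

>>> arm_command(motion=[{"offset":[0,0,0],"spin":0},{"offset":[0,0,0],"spin":0},{"offset":[0,0,0],"spin":0},{"offset":[0,0,0],"spin":0},{"offset":[0,0,0],"spin":0}])

```text
time_s: 30.15
ee_pos: [426.3, 13.3, 122.9]
ee_rot: [-180.0, 0.0, 167.5]
force: [0.6, 0.2, -0.3]
gripper_width: 70.3
gripper_force: 0.0
```

>>> arm_command(motion=[{"offset":[0,0,0],"spin":0},{"offset":[0,0,0],"spin":0},{"offset":[0,0,0],"spin":0},{"offset":[0,0,0],"spin":0},{"offset":[0,0,0],"spin":0}])

```text
time_s: 30.78
ee_pos: [426.3, 13.3, 122.9]
ee_rot: [-180.0, 0.0, 167.5]
force: [0.2, -0.3, 0.0]
gripper_width: 70.0
gripper_force: 0.0
```

>>> arm_command(motion=[{"offset":[0,0,0],"spin":0},{"offset":[0,0,0],"spin":0},{"offset":[0,0,0],"spin":0},{"offset":[0,0,0],"spin":0},{"offset":[0,0,0],"spin":0}])

```text
time_s: 31.4
ee_pos: [426.4, 13.3, 122.9]
ee_rot: [-180.0, 0.0, 167.5]
force: [-0.8, 0.6, 0.3]
gripper_width: 70.0
gripper_force: 0.0
```

>>> arm_command(motion=[{"offset":[0,0,0],"spin":0},{"offset":[0,0,0],"spin":0},{"offset":[0,0,0],"spin":0},{"offset":[0,0,0],"spin":0},{"offset":[0,0,0],"spin":0}])

```text
time_s: 32.02
ee_pos: [426.3, 13.3, 122.9]
ee_rot: [-180.0, 0.0, 167.5]
force: [0.5, -0.4, 0.4]
gripper_width: 70.1
gripper_force: 0.0
```

```bash
python3 - <<'E'
from h import *
a=env.grab_frame('side')[0];[env.grab_frame('top') for _ in range(4)];b=env.grab_frame('side')[0]
print('moving px',(cv2.absdiff(a,b)[130:230,260:360].max(2)>30).sum())
print(env.job_done())
E
```

```text
moving px 0
the job is handed in; nothing more can be done
None
```

The loop hangs by its hook on the bracket's rail and the caddy on the loop's bottom bar, straight, still and let go; the job was handed in at about 32 s, and no verdict came back.

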